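Hold a separation switch down through the pod's access window

TASK

Pull the dust blank out of the slotted window in the test pod's lid and park it, fully home and let go, in the empty middle slot of the holder block. Then take the inhibit paddle (the tool with the tall narrow grip) from the holder, pass its blade down through the window and press it fully home, shoulders on the lid, so that it holds the sprung switch plunger down. The switch pushes back, so finish while still gripping the paddle and holding it home; leave the spare blank in its slot and the vial standing.

Things in the scene. Friction and masses are not known exactly. Their poses are not given: they have to be found in the camera images.
- pod: Test pod: fixed aluminium box, 92 x 112 x 60 mm (x, y, z), clear front panel (-x side), slotted window in the lid. Origin: centre of its underside on the desk; z up. The lid is flat but for four 2 mm screw heads at its corners. Its place and yaw vary; pod and holder may swap places.
- window (a point): Centre of the window's mouth, in the middle of the lid's top face, 60 mm above the desk; axes of the pod. The slot is 8 mm across (x) and 26 mm long (y), 2 mm more than the blades each way, straight through the 10 mm lid, with a 3 mm 45-degree lead-in round the mouth.
- holder: Holder: fixed grey block, 36 x 148 x 60 mm (x, y, z), on a foot plate 66 mm wide (x) and 8 mm thick. Origin: centre of its underside on the desk; z up. Three equal upright slots in a row at y = -46, 0, +46 mm, open at the top. The end slots are full at the start: one holds the paddle, the other the spare blank; which is which varies.
- middle_slot (a point): Centre of the mouth of the holder's middle slot (empty at the start), on the block's top face, 60 mm above the desk; axes of the holder. Each slot is 9 mm across (x), 27 mm long (y), 46 mm deep, with a 3 mm 45-degree lead-in.
- blank: Dust blank, 40-65 g, loose in the window. Origin: centre of the shoulders' underside, which rests on lid or block; z up, x across its thickness, y along its width. Blade 6 x 24 mm, 18 mm long below the origin, last 3 mm only 3.5 x 20. Shoulders 12 x 42 mm, 6 high. Half-round black tab 12 mm thick (x), top at +30 mm, 20 wide (y) there, 38 at its foot: grip across x, 22 mm above the origin.
- paddle: Inhibit paddle, 48-78 g, loose in an end slot of the holder. Origin (centre of the shoulders' underside) and axes as for the blank. Blade 6 x 24 mm, 40 mm long below the origin, last 3 mm only 3.5 x 20. Shoulders 12 x 42 mm, 6 high. Tall black ribbed bar 12 mm thick (x), 20 wide (y), top at +48 mm: grip across x, about 28 mm above the origin. Home in the window, its origin meets the window point.
- spare_blank: A second dust blank, the same as the first, standing in the holder's other end slot; it stays there. Origin and axes as for the blank. For all three tools half a turn about z makes no difference to the fit.
- plunger (a joint): Travel (m) of the sprung switch plunger under the window: 0 when up (its 10 x 20 mm white top lies 31 mm below the window's mouth), growing as it is pressed down, about 0.009 with the paddle home (end stop 0.011). It pushes up with 2.7 N at first touch and 5.2 N with the paddle home: enough to lift the paddle if it is let go.
- vial: Small amber screw-cap vial, 25 mm diameter, 51 mm high, standing on the desk behind the pod and holder as the robot sees them; origin at the centre of its underside. Leave it standing.

How it is judged:
On the way, in this order (a step that is already met when the one before it is completed fails the run):
1. the dust blank stands fully home in the holder's middle slot, let go (x of blank in the frame of middle_slot between -0.003 and 0.003 m and y of blank in the frame of middle_slot between -0.003 and 0.003 m and z of blank in the frame of middle_slot below 0.0025 m and angle between blank's own z axis and vertical below 0.06 rad and contact force between the fingers and blank below 0.1 N), for 0.2 s.
2. the paddle's blade has passed through the window and meets the switch plunger (x of paddle in the frame of window between -0.003 and 0.003 m and y of paddle in the frame of window between -0.003 and 0.003 m and z of paddle in the frame of window below 0.031 m and value of joint plunger above 0.0015 m), for 0.1 s.
At the end, for the whole second after the job is handed in: The fingers grip the paddle (over 1 N), still, centred in the window (3 mm), upright, shoulders within 3 mm of the lid, plunger down over 6 mm; the dust blank stands let go in the holder's middle slot, within 3 mm in plan and 2.5 mm of home; the spare is in its slot and the vial stands (all of step 1 and x of paddle in the frame of window between -0.003 and 0.003 m and y of paddle in the frame of window between -0.003 and 0.003 m and z of paddle in the frame of window below 0.003 m and angle between paddle's own z axis and vertical below 0.06 rad and value of joint plunger above 0.006 m and contact force between the fingers and paddle above 1 N and linear speed of each of paddle, blank below 0.01 m/s and angle between vial's own z axis and vertical below 0.2 rad and distance of spare_blank from where it was at the start of the episode below 0.008 m); the arm keeps its last pose, push and grip.
It fails at once if the spare dust blank is pulled out of its slot (distance of spare_blank from where it was at the start of the episode above 0.015 m).
It fails at once if the vial is knocked over (angle between vial's own z axis and vertical above 0.6 rad).
It also fails if it takes over 54 s, if anything falls off the work surface, if the arm or the gripper's body presses on something with over 40 N, if the wrist force passes 120 N, or if a joint passes its speed limit or range.

ROBOT

A 6-joint arm with a two-finger parallel gripper is mounted at the origin on the work surface; the furniture and walls round the work are solid. World frame = base frame: x ahead of the robot, y to its left, z up, the work surface at z = 0. Lengths are in m, angles in rad, forces in N, time in s.
With the tool pointing down it reaches from about 0.375 to 0.9 m from the base axis. Payload 3.1 kg.
Tool frame: the origin (TCP) lies on the centre line of the jaws, within the pads' length; the fingertips stand 19 mm ahead of it and the grasp point (between the pads) is the TCP; z points along the fingers, y is the line along which they close (so a half turn about z gives the same grasp; the last joint's range is limited). The gripper opens to 85 mm and grips with 20 to 120 N. Pads are 22 mm wide; open, the fingers measure 114 mm over their backs; the gripper's body (76 mm by 85 mm) begins 54 mm behind the grasp point. The pads swing forward as they close: fully open they stand 13 mm farther back than shut.
Start: joints at [-0.178, 0.527, 1.433, -0, 1.181, -0.178], TCP at [0.625, 0, 0.25] pointing down, gripper open.
Joint ranges: [-3.08, 3.08], [-0.75, 2.2], [0.22, 2.44], [-1.43, 4.57], [0, 2.65], [-2.85, 2.85]. Speed limits (rad/s): [2.79, 2.79, 3.14, 3.14, 3.14, 3.14].

INTERFACE

Orientations are given as a unit quaternion [x, y, z, w].
In Python, from station import manip gives the robot as it stands.
- The arm moves only by the tool servo_tool, never from a script. Its argument "rows" is a list that holds one entry, the list of rows, each a list of 7 numbers: the turn, a rotation vector about the tool's x, y, z in degrees, then the shift along the tool's x, y, z in m, then the gripper command: -1 is shut, 1 is fully open, values between are in proportion. In form: [[[wx, wy, wz, tx, ty, tz, jaw], ...]]. A call has 1 to 8 rows; each row shifts and turns the commanded pose from where the row before left it, along the tool's axes as they then stand; what a row does not reach is not made up. A row lasts 1/12 s, in which the tool goes at most 41.7 mm and 7.16 degrees, less where a joint would pass 70% of its speed; a pose out of reach is approached as far as the arm can. A call is refused whole if a number of a shift passes 0.0417 or a number of a turn 7.16, either way. A call with a gripper value outside its range is refused whole. The fingers move at their own pace and stop on an object; "squeeze" is the grip in N (left out, the last holds). Time passes only in rows, so rows that do not move let the fingers close. It gives the time, the measured TCP pose, the force, the opening and the grip force at its end, in the units of the state.
- manip.sense(): the state, without advancing time (a new reading comes with each control period).
- manip.snapshot(name): name is "scene" or "side" or "wrist"; returns the picture (420x560x3 uint8, blue, green, red); there is no depth.
- manip.camera_info(name): a dict with "K" (3x3 intrinsics, pixels), "k1" (the pictures are not rectified: a ray, as slopes to the right and down, at radius r is drawn at 1 + k1 r^2 times it, then the intrinsics apply), "camera_from_world" (4x4, takes a point from world to camera coordinates). Camera axes: x right, y down, z forward; pixel columns grow to the right and rows downward; lengths in m; the calibration is good to about 2 mm. A picture is of the moment at which its call begins: read the wrist's pose just before it. camera_info takes no time and is no camera call; for the wrist camera it gives the pose at the moment of the call.
- manip.sign_off(): hands the job in; it is judged then, once.
The state is a dict: "t": time; "q": joint angles; "qd": joint speeds; "tau": joint torques, N m; "tcp_pos": TCP position; "tool_rot": TCP orientation; "force": force on the tool from outside, world axes, zero at the start; "ft_torque": the same for the moment, N m; "finger_gap": opening from 0.0 (shut) to 1.0 (fully open); "gripper_force": force on a finger pad.
Only numpy, scipy, OpenCV 4.12 (cv2) and the standard library are available. Lean on these libraries where they do the work, as an engineer would, in place of code of your own. Each camera call takes 0.05 s, during which the arm holds its last target. There are 200 camera calls.

## Working session

There is one attempt and no reset: what is moved stays moved. The work goes in short steps, Python scripts to look and compute and a tool call to move; the robot and the scene stay as the last step left them, time stands still between calls to the robot, and variables do not carry over. Pictures are saved under pics/ and viewed, at most 10 in all, crops included, and the job is handed in when it is done.

Besides the shell and the picture viewer there is one more tool, called after ">>>" as name(argument=value, ...), one argument or row to a line, values as JSON. servo_tool: Moves the arm, as the interface text tells. Its arguments: {"type":"object","properties":{"rows":{"type":"array","items":{"type":"array","items":{"type":"array","items":{"type":"number"}}}},"squeeze":{"type":"number"}},"required":["rows"]}

```bash
mkdir -p pics
cat > h.py <<'E'
import numpy as np, cv2
from station import manip
def ray(ci,uv):
    K=np.array(ci["K"]);T=np.array(ci["camera_from_world"])
    p=np.array([(uv[0]-K[0,2])/K[0,0],(uv[1]-K[1,2])/K[1,1]]);q=p.copy()
    for _ in range(30): q=p/(1+ci["k1"]*(q@q))
    R=T[:3,:3];c=-R.T@T[:3,3];d=R.T@np.array([q[0],q[1],1]);return c,d/np.linalg.norm(d)
def plane(ci,uv,z):
    c,d=ray(ci,uv);return c+d*(z-c[2])/d[2]
def tri(obs):
    A=np.zeros((3,3));b=np.zeros(3)
    for ci,uv in obs:
        c,d=ray(ci,uv);P=np.eye(3)-np.outer(d,d);A+=P;b+=P@c
    x=np.linalg.solve(A,b)
    return x,[np.linalg.norm((np.eye(3)-np.outer(d,d))@(x-c)) for c,d in [ray(*o) for o in obs]]
def proj(ci,X):
    T=np.array(ci["camera_from_world"]);K=np.array(ci["K"]);p=T[:3,:3]@X+T[:3,3];s=p[:2]/p[2];s=s*(1+ci["k1"]*(s@s));return np.array([K[0,0]*s[0]+K[0,2],K[1,1]*s[1]+K[1,2]])
E
python3 - <<'E'
from h import *
import pickle
s=manip.sense();print(s)
d={}
for n in("scene","side","wrist"):
    ci=manip.camera_info(n);im=manip.snapshot(n);d[n]=ci
    cv2.imwrite(f"pics/{n}0.png",im);T=np.array(ci["camera_from_world"]);print(n,-T[:3,:3].T@T[:3,3],T[2,:3],ci["K"],ci["k1"])
pickle.dump(d,open("c0.pkl","wb"))
a,b=cv2.imread("pics/scene0.png"),cv2.imread("pics/side0.png")
E
```

```text
{'t': 0.0, 'q': array([-1.78481998e-01,  5.28455744e-01,  1.43387940e+00,  6.42433087e-06,
        1.18141681e+00, -1.78490446e-01]), 'qd': array([-0.00137228, -0.00039492, -0.0020054 , -0.00056257, -0.00021551,
       -0.00048251]), 'tau': array([ 2.50220628e-04, -4.42344439e+01, -1.78024775e+01, -2.06930472e-04,
        8.36740597e-03,  2.24214921e-05]), 'tcp_pos': array([6.24332461e-01, 1.62816979e-04, 2.49347271e-01]), 'tool_rot': array([ 7.07104247e-01,  7.07108491e-01, -6.13320313e-04, -8.88532191e-04]), 'force': array([ 0.22329194,  0.81522016, -0.78015258]), 'ft_torque': array([0.00358   , 0.05806733, 0.02440644]), 'gripper_force': 0.0, 'finger_gap': 0.9991248816055526}
scene [0.7613812  0.83443926 0.76208672] [-0.28574259 -0.47763442 -0.83079271] [[460.2555558    0.         286.05529396]
 [  0.         460.2555558  206.92869912]
 [  0.           0.           1.        ]] 0.0524465586734118
side [1.0519896  0.75781871 0.72560206] [-0.58069593 -0.37958267 -0.72021471] [[531.39566125   0.         276.80421527]
 [  0.         531.39566125 209.42891036]
 [  0.           0.           1.        ]] -0.03441231211855478
wrist [0.624915   0.07247703 0.37324051] [-6.89692809e-04 -2.81035361e-01 -9.59697166e-01] [[366.6809634    0.         278.90200999]
 [  0.         366.6809634  212.08630099]
 [  0.           0.           1.        ]] -0.04652348248518463
```

View pics/scene0.png

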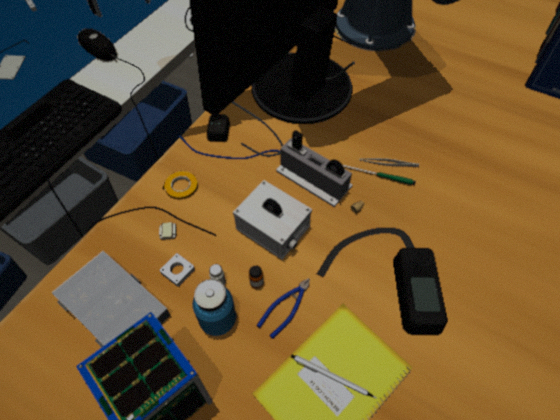

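View pics/wrist0.png

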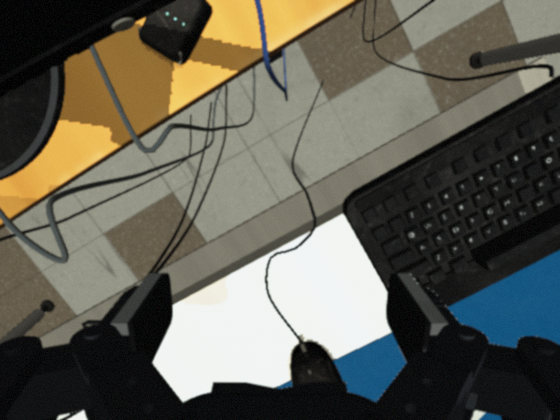

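View pics/side0.png

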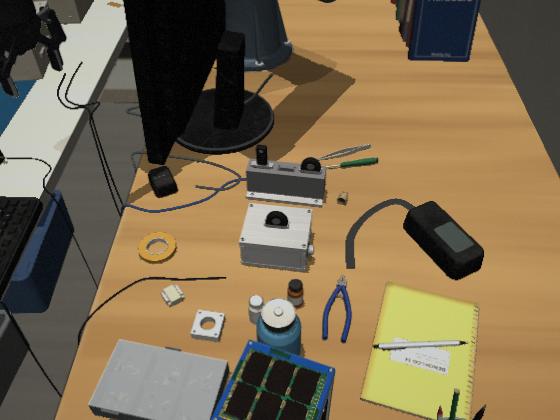

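The scene and side views show the pod (scene ~272,215; side ~277,237), with the holder beyond it at (316,165) and (287,178). The paddle is at the left end of the holder and the spare at the right. The vial, amber with a dark cap, is at (256,275) and (295,291). The wrist view shows none of these. I'll enlarge both overview crops.

Run:
```python
from h import *
import pickle
d=pickle.load(open("c0.pkl","rb"))
for n,(x,y) in(("scene",(228,125)),("side",(230,140))):
    im=cv2.imread(f"pics/{n}0.png")[y:y+133,x:x+133]
    im=cv2.resize(im,None,fx=4.5,fy=4.5,interpolation=cv2.INTER_CUBIC)
    im=cv2.convertScaleAbs(im,alpha=1.3)
    for k in range(0,133,20):
        cv2.putText(im,str(x+k),(int(k*4.5),8),0,.3,(0,255,0));cv2.putText(im,str(y+k),(0,int(k*4.5)+4),0,.3,(0,255,0))
    cv2.imwrite(f"pics/{n}0c.png",im)
for n,a in(("scene",(272,207)),("side",(277,222))):
    print(n,plane(d[n],a,.06))
for n,a in(("scene",(316,160)),("side",(287,172))):print(n,plane(d[n],a,.06))
```

```text
scene [0.5424375  0.41823879 0.06      ]
side [0.54021424 0.4231976  0.06      ]
scene [0.41299491 0.36336878 0.06      ]
side [0.42348691 0.37129535 0.06      ]
```

View pics/scene0c.png

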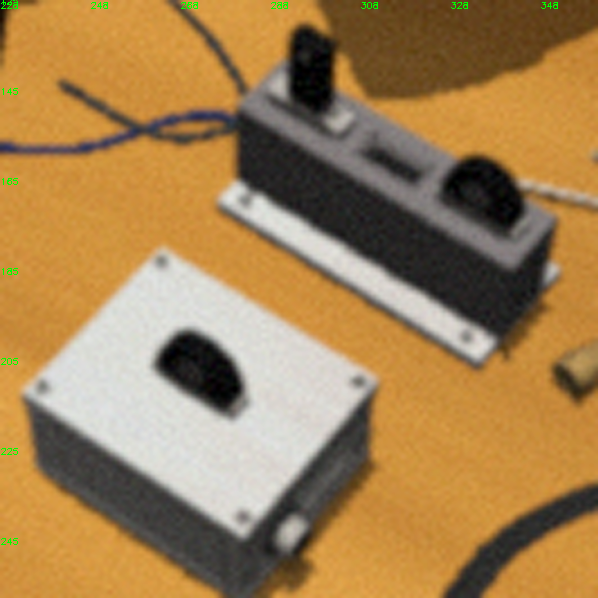

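View pics/side0c.png

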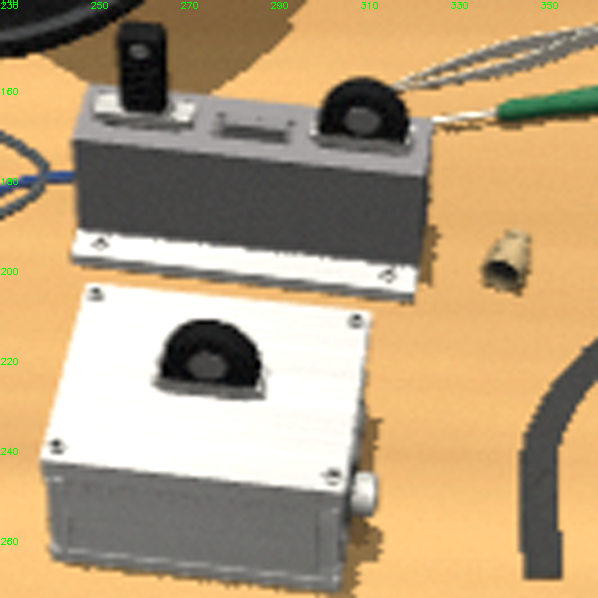

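The crops show all four lid corners and the holder's top corners in both views. I'll fit poses to them.

Run:
```python
from h import *
import pickle
from scipy.optimize import least_squares
d=pickle.load(open("c0.pkl","rb"))
O={"scene":(228,125),"side":(230,140)}
px=lambda n,p:np.array(O[n])+(np.array(p)+.5)/4.5-.5
P={"pod":{"scene":[(160,250),(378,380),(247,540),(23,393)],"side":[(88,284),(370,316),(348,492),(42,462)]},
"hold":{"scene":[(283,62),(555,215),(515,270),(240,105)],"side":[(90,85),(432,118),(422,172),(75,138)]}}
L={"pod":(46,56),"hold":(18,74)}
for o in P:
    t=[tri([(d[n],px(n,P[o][n][i])) for n in O]) for i in range(4)]
    for x,e in t: print(o,x.round(4),np.round(e,4))
    a,b=np.array(L[o])/1000
    C=np.array([[-a,-b],[-a,b],[a,b],[a,-b]])  # order guess: far-left..., 
    def f(p):
        c,s=np.cos(p[3]),np.sin(p[3]);r=[]
        for n in O:
            for i,(u,v) in enumerate(C):
                r+=list(proj(d[n],np.array([p[0]+c*u-s*v,p[1]+s*u+c*v,p[2]]))-px(n,P[o][n][i]))
        return r
    X=np.array([x for x,_ in t]);m=X.mean(0);e=X[1]-X[0]
    s=least_squares(f,[*m,np.arctan2(-e[0],e[1])],loss="soft_l1");print(o,s.x.round(4),np.degrees(s.x[3]),np.round(f(s.x),1))
    # separate per view xy at z=.06
# tool tops
for nm,a,b in(("blank top",(190,332),(208,322)),("paddle top",(315,28),(142,24)),("spare top",(480,157),(361,80))):
    print(nm,tri([(d["scene"],px("scene",a)),(d["side"],px("side",b))]))
print("vial", plane(d["scene"],(256,270),.051),plane(d["side"],(296,285),.051))
print(proj(d["side"],np.array([.62,0,.25])))
```

```text
pod [0.5277 0.3571 0.0611] [0.0003 0.0003]
pod [0.4801 0.4565 0.0557] [0.0008 0.0008]
pod [0.5646 0.4961 0.0598] [0.0001 0.0001]
pod [0.6096 0.3922 0.058 ] [0.0008 0.0008]
pod [0.5454 0.4254 0.0586 0.4213] 24.14050803726058 [ 0.3  0.1  0.3  0.1 -0.2 -0.  -0.   0.8 -0.3  0.1  0.2 -1.1 -0.4  0.2
 -0.1 -0.1]
hold [0.4284 0.2901 0.0604] [0.0001 0.0001]
hold [0.3714 0.4242 0.0612] [0.0006 0.0006]
hold [0.4003 0.4366 0.0576] [0.0009 0.0009]
hold [0.4572 0.3017 0.0582] [0.0006 0.0006]
hold [0.4126 0.3616 0.057  0.4017] 23.015775313898477 [ 0.6 -0.6  1.2  0.2 -0.1 -0.2 -0.6  0.5 -0.5 -0.3  0.1 -0.1  0.4  0.6
 -0.9  0.2]
blank top (array([0.5499032 , 0.42617639, 0.09929452]), [np.float64(0.002086685841123023), np.float64(0.0020866858411229586)])
paddle top (array([0.43021652, 0.31897905, 0.10855072]), [np.float64(0.0013611791490307098), np.float64(0.0013611791490307343)])
spare top (array([0.40123158, 0.40523012, 0.09621326]), [np.float64(0.0015013895654264818), np.float64(0.0015013895654264647)])
vial [0.62566633 0.51232304 0.051     ] [0.62982059 0.51473853 0.051     ]
[36.45152981 77.10195982]
```

Run:
```python
from h import *
import pickle
d=pickle.load(open("c0.pkl","rb"))
print("base",tri([(d["scene"],(302,87)),(d["side"],(220,118))]))
print("panel corner",tri([(d["scene"],(205,111)),(d["side"],(153,166))]))
print("panel corner2?",tri([(d["scene"],(333,12)),(d["side"],(225,25))]))
print("lamp/black thing", plane(d["scene"],(375,30),0))
T=np.array(d["wrist"]["camera_from_world"]);print(T.round(3))
```

```text
base (array([2.92024133e-01, 1.12325327e-01, 2.79410062e-04]), [np.float64(0.0016131833853233872), np.float64(0.001613183385323516)])
panel corner (array([0.55434054, 0.15811785, 0.07904302]), [np.float64(0.003471005429284644), np.float64(0.0034710054292846028)])
panel corner2? (array([0.22198232, 0.10214737, 0.18179776]), [np.float64(0.01344320841227033), np.float64(0.013443208412270303)])
lamp/black thing [0.01084976 0.02191566 0.        ]
[[ 1.     0.    -0.001 -0.625]
 [ 0.001 -0.96   0.281 -0.036]
 [-0.001 -0.281 -0.96   0.379]
 [ 0.     0.     0.     1.   ]]
```

Run:
```python
from h import *
import pickle
d=pickle.load(open("c0.pkl","rb"))
a=cv2.imread("pics/scene0.png")[0:150,180:360];b=cv2.imread("pics/side0.png")[0:180,110:290];c=cv2.imread("pics/wrist0.png")[0:210,0:200]
f=lambda im:cv2.resize(cv2.LUT(im,(255*(np.arange(256)/255.)**.45).astype(np.uint8)),(None),fx=2.2,fy=2.2)
a,b=f(a),f(b);H=480;o=np.zeros((H,800,3),np.uint8)
o[:a.shape[0],:a.shape[1]]=a;o[:b.shape[0],400:400+b.shape[1]]=b
cv2.imwrite("pics/mon.png",o)
for z in(.079,.2,.3,.4,.5):
    X=np.array([.554,.158,z]);print(z,[proj(d[n],X).round() for n in d])
print([proj(d[n],np.array([.29,.112,0])).round() for n in d])
```

```text
0.079 [array([206., 113.]), array([152., 164.]), array([181., -17.])]
0.2 [array([197.,  64.]), array([139., 110.]), array([ 106., -108.])]
0.3 [array([187.,  14.]), array([127.,  57.]), array([ -93., -327.])]
0.4 [array([175., -49.]), array([112.,  -5.]), array([698., 653.])]
0.5 [array([ 159., -131.]), array([ 94., -80.]), array([455., 327.])]
[array([302.,  86.]), array([221., 118.]), array([-56.,  69.])]
```

View pics/mon.png

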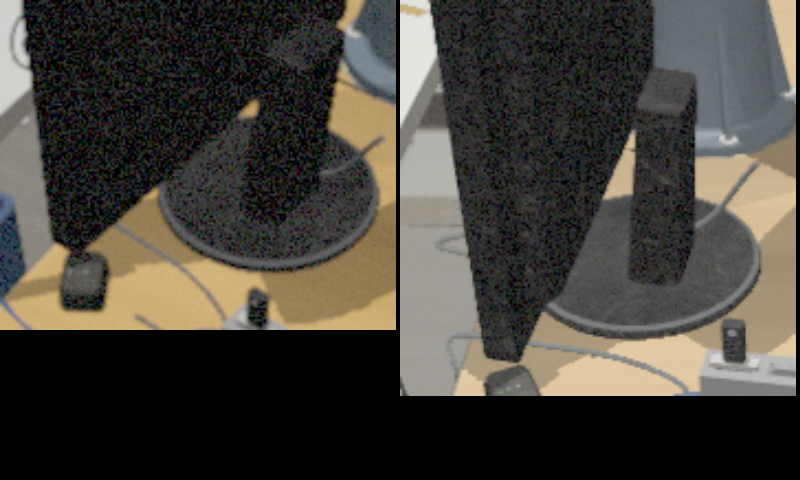

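Crop: this is the back of the monitor. The panel's near lower corner is at about (0.55, 0.16, 0.08), and its top is out of frame. The robot's base is behind it, so before sweeping across I'll raise the tool and look over with the wrist camera to get the panel's height.

>>> servo_tool(
  rows=[
    [[0,5,0,0,0,-0.04,1],[0,5,0,0,0,-0.04,1],[0,5,0,0,0,-0.04,1],[0,5,0,0,0,-0.04,1],[0,5,0,0,0,-0.04,1],[0,5,0,0,0,-0.04,1],[0,0,0,0,0,-0.04,1],[0,0,0,0,0,-0.04,1]],
  ],
)

```text
t: 0.82
tcp_pos: [0.6244, -0.0932, 0.5519]
tool_rot: [0.684, 0.682, 0.183, -0.184]
force: [1.3, 0.3, -0.3]
finger_gap: 0.997
gripper_force: 0.0
```

Run:
```python
from h import *
import pickle
s=manip.sense();ci=manip.camera_info("wrist");im=manip.snapshot("wrist");print(s["tcp_pos"],s["q"],s["force"])
pickle.dump(ci,open("c1.pkl","wb"));T=np.array(ci["camera_from_world"]);print(-T[:3,:3].T@T[:3,3],T[2,:3])
cv2.imwrite("pics/w1.png",cv2.LUT(im,(255*(np.arange(256)/255.)**.6).astype(np.uint8)))
for z in(.079,.3,.4,.5): print(z,proj(ci,np.array([.554,.158,z])))
```

```text
[ 0.62443556 -0.09323196  0.55186851] [-0.52335957  0.43818628  0.88452563  0.50855386  2.04435112 -0.33687835] [ 1.33314497  0.31686818 -0.31289012]
[ 0.62502034 -0.09239167  0.69498236] [-7.05275092e-04  2.37067500e-01 -9.71492925e-01]
0.079 [239.5489325  158.03882271]
0.3 [220.57850752  89.1777502 ]
0.4 [204.62739141  31.01386734]
0.5 [177.50074801 -68.53278468]
```

View pics/w1.png

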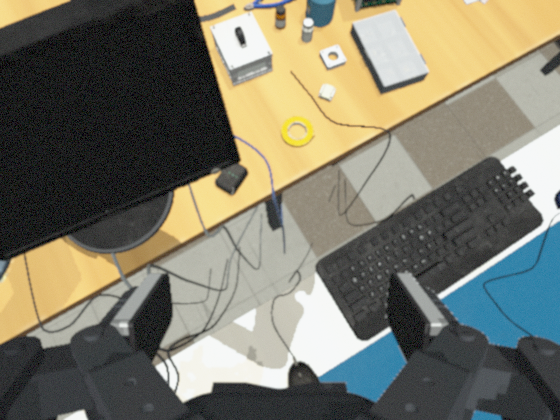

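Run:
```python
from h import *
import pickle
ci=pickle.load(open("c1.pkl","rb"))
a=plane(ci,(238,162),.079);b=plane(ci,(0,258),.079);print(a,b)
n=np.cross(b-a,[0,0,1]);n/=np.linalg.norm(n)
for uv in((0,25),(0,15),(40,10),(190,0)):
    c,d=ray(ci,uv);print(uv,c+d*(n@(a-c))/(n@d))
```

```text
[0.55141453 0.15041566 0.079     ] [ 0.14237527 -0.02298488  0.079     ]
(0, 25) [0.42581772 0.09717247 0.48323503]
(0, 15) [0.43067766 0.0992327  0.49043791]
(40, 10) [0.45354966 0.10892863 0.48313748]
(190, 0) [0.5510655  0.1502677  0.44595779]
```

The picture shows the pod at top centre (240,45) and the panel's near corner at (238,162). The panel runs from about (0.55,0.15) towards the robot's base, up to z≈0.48. I'll pass over it at z≥0.55.

>>> servo_tool(
  rows=[
    [[0,-5,0,0.035,0,0,1],[0,-5,0,0.035,0,0,1],[0,-5,0,0.035,0,0,1],[0,-5,0,0.035,0,0,1],[0,-5,0,0.04,0,0,1],[0,-5,0,0.04,0,0,1],[0,0,0,0.04,0,0,1],[0,0,0,0.04,0,0,1]],
  ],
)

```text
t: 1.53
tcp_pos: [0.6241, 0.2001, 0.6153]
tool_rot: [0.706, 0.708, 0.0, 0.0]
force: [0.8, 0.5, 0.1]
finger_gap: 1.001
gripper_force: 0.0
```

>>> servo_tool(
  rows=[
    [[0,0,-6,0.04,-0.005,0,1],[0,0,-6,0.04,-0.01,0,1],[0,0,-6,0.04,-0.01,0.01,1],[0,0,-6,0.02,-0.01,0.03,1],[0,0,0,0.01,-0.01,0.04,1],[0,0,0,0.01,0,0.04,1],[0,0,0,0,0,0.04,1],[0,0,0,0,0,0.04,1]],
  ],
)

```text
t: 2.2
tcp_pos: [0.5538, 0.3427, 0.4141]
tool_rot: [0.544, 0.839, 0.0, 0.0]
force: [0.7, -0.1, 0.1]
finger_gap: 1.0
gripper_force: 0.0
```

>>> servo_tool(
  rows=[
    [[0,0,0,0.02,-0.01,0.04,1],[0,0,0,0.02,-0.01,0.04,1],[0,0,0,0.02,-0.01,0.03,1],[0,0,0,0.02,-0.01,0.02,1],[0,0,0,0,0,0,1],[0,0,0,0,0,0,1]],
  ],
)

```text
t: 2.7
tcp_pos: [0.4876, 0.3963, 0.2913]
tool_rot: [0.544, 0.839, -0.002, -0.001]
force: [-0.0, 0.3, 0.3]
finger_gap: 1.001
gripper_force: 0.0
```

Run:
```python
from h import *
import pickle
s=manip.sense();ci=manip.camera_info("wrist");im=manip.snapshot("wrist");print(s["tcp_pos"],s["qd"].round(3))
pickle.dump(ci,open("wA.pkl","wb"));cv2.imwrite("pics/wA.png",im)
for n,X in(("pod",[.5454,.4254,.06]),("hold",[.4126,.3616,.06]),("pad",[.430,.319,.108]),("sp",[.395,.404,.09])): print(n,proj(ci,np.array(X)))
```

```text
[0.48759312 0.39631467 0.29132276] [-0.031 -0.029 -0.076 -0.011 -0.001 -0.002]
pod [344.5426614  177.85334732]
hold [195.24136856 181.64267368]
pad [184.99818537 242.77124403]
sp [185.9159975  137.18970544]
```

>>> servo_tool(
  rows=[
    [[0,0,0,0,0.04,0.015,1],[0,0,0,0,0.04,0.015,1],[0,0,0,0,0.02,0.01,1],[0,0,0,0,0,0,1],[0,0,0,0,0,0,1]],
  ],
)

```text
t: 3.17
tcp_pos: [0.5809, 0.4352, 0.254]
tool_rot: [0.545, 0.838, 0.0, 0.0]
force: [-0.8, 0.4, -0.4]
finger_gap: 1.002
gripper_force: 0.0
```

Run:
```python
from h import *
import pickle
s=manip.sense();ci=manip.camera_info("wrist");im=manip.snapshot("wrist");print(s["tcp_pos"],s["qd"].round(3))
pickle.dump(ci,open("wB.pkl","wb"));cv2.imwrite("pics/wB.png",im)
for n,X in(("pod",[.5454,.4254,.06]),("hold",[.4126,.3616,.06]),("pad",[.430,.319,.108]),("sp",[.395,.404,.09])): print(n,proj(ci,np.array(X)))
```

```text
[0.58088403 0.43518766 0.25397236] [ 0.013 -0.046  0.038  0.004  0.008  0.001]
pod [236.43125778 183.17673879]
hold [ 73.33505926 188.54998756]
pad [ 49.47021701 257.11578247]
sp [ 45.97350672 140.12630985]
```

Run:
```python
from h import *
im=cv2.imread("pics/wA.png")[95:285,140:405]
im=cv2.resize(im,None,fx=3,fy=3,interpolation=cv2.INTER_CUBIC);im=cv2.LUT(im,(255*(np.arange(256)/255.)**.7).astype(np.uint8))
for k in range(0,265,20):
    cv2.putText(im,str(140+k),(k*3,8),0,.3,(0,255,0));cv2.putText(im,str(95+k),(0,k*3+4),0,.3,(0,255,0))
cv2.imwrite("pics/wAc.png",im)
```

```text
(no output)
```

View pics/wAc.png

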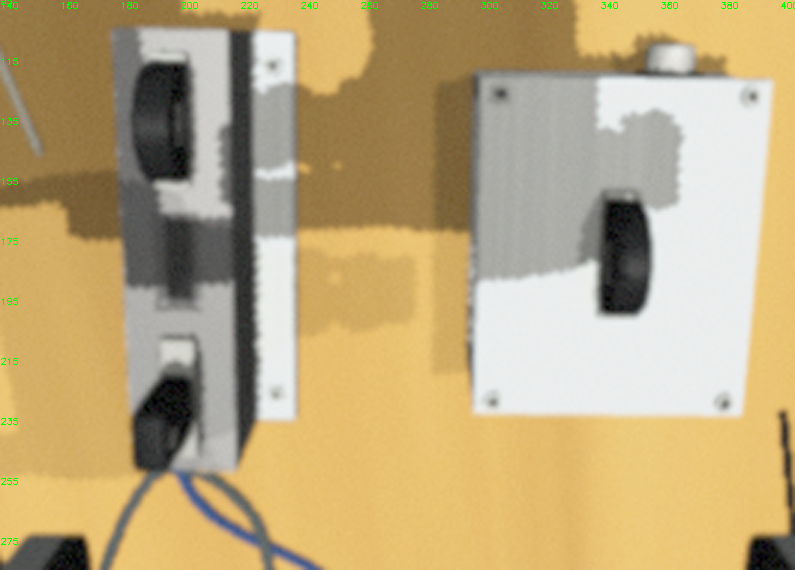

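Wrist picture A shows the lid corners at about (299,119), (397,121), (387,233) and (297,232). The holder's top edges are at columns ~178–218 and its middle slot near (200,182). I'll refine with A and B jointly by edge search.

```bash
cat > fit.py <<'E'
from h import *
import pickle
from scipy.optimize import least_squares
from scipy.ndimage import map_coordinates
def edges(a,b): 
    C=np.array([[-a,-b],[-a,b],[a,b],[a,-b]]);t=np.linspace(.06,.94,30)
    return [C[i]+t[:,None]*(C[(i+1)%4]-C[i]) for i in range(4)]
def W(p,uv): 
    c,s=np.cos(p[3]),np.sin(p[3]);return np.array([p[0]+c*uv[0]-s*uv[1],p[1]+s*uv[0]+c*uv[1],p[2]])
def fit(views,p,a,b,skip=(),fixz=None,rng=(5,3,2)):
    for r in rng:
        M=[]
        for ci,g in views:
            for k,E in enumerate(edges(a,b)):
                if k in skip: continue
                for uv in E:
                    q=proj(ci,W(p,uv));q2=proj(ci,W(p,uv*1.02));t=proj(ci,W(p,uv+(E[-1]-E[0])*.01))-q
                    n=np.array([-t[1],t[0]])/np.linalg.norm(t);n*=np.sign(n@(q2-q))
                    s=np.arange(-r,r+.01,.25);L=q[:,None]+n[:,None]*s
                    if (L<2).any() or (L[0]>557).any() or (L[1]>417).any(): continue
                    v=map_coordinates(g,[L[1],L[0]],order=1);dv=np.abs(np.gradient(v));i=dv.argmax()
                    if dv[i]>2: M.append((ci,uv,n,q+n*s[i]))
        def f(x):
            x=np.array(x) if fixz is None else np.array([x[0],x[1],fixz,x[2]])
            return [n@(proj(ci,W(x,uv))-q) for ci,uv,n,q in M]
        x0=p if fixz is None else [p[0],p[1],p[3]]
        S=least_squares(f,x0,loss="soft_l1",f_scale=.5);p=S.x if fixz is None else np.array([S.x[0],S.x[1],fixz,S.x[2]])
    return p,np.median(np.abs(f(S.x))),len(M)
E
python3 - <<'E'
from fit import *
g=lambda n:cv2.GaussianBlur(cv2.cvtColor(cv2.imread(f"pics/{n}.png"),cv2.COLOR_BGR2GRAY),(0,0),.8).astype(float)
A=(pickle.load(open("wA.pkl","rb")),g("wA"));B=(pickle.load(open("wB.pkl","rb")),g("wB"));d=pickle.load(open("c0.pkl","rb"))
S=(d["scene"],g("scene0"));Z=(d["side"],g("side0"))
px=lambda p:np.array([140,95])+(np.array(p)+.5)/3-.5
print("A corners lid",[plane(A[0],px(c),.06).round(4)[:2] for c in((477,72),(773,80),(743,415),(472,412))])
print("A corners hold",[plane(A[0],px(c),.06).round(4)[:2] for c in((111,30),(231,31),(238,470))],"slot",plane(A[0],px((180,263)),.06),[plane(A[0],px(c),.06).round(4)[:2] for c in((162,218),(162,308),(198,308),(198,218))])
for nm,p,a,b in(("pod",[.5454,.4254,.059,.421],.046,.056),("hold",[.4126,.3616,.059,.41],.018,.074)):
    for vn,v in(("A",[A]),("B",[B]),("S",[S]),("Z",[Z])):
        r=fit(v,np.array(p),a,b,fixz=.06);print(nm,vn,r[0].round(4),r[1:])
    for vn,v in(("AB",[A,B]),("ABSZ",[A,B,S,Z])):
        r=fit(v,np.array(p),a,b);print(nm,vn,r[0].round(4),r[1:])
E
```

```text
A corners lid [array([0.4803, 0.4582]), array([0.5665, 0.4946]), array([0.612 , 0.3922]), array([0.5265, 0.3551])]
A corners hold [array([0.3706, 0.4233]), array([0.4051, 0.4382]), array([0.4613, 0.3022])] slot [0.41686064 0.36274358 0.06      ] [array([0.4062, 0.3743]), array([0.4168, 0.346 ]), array([0.4278, 0.3509]), array([0.4169, 0.3791])]
pod A [0.5466 0.4247 0.06   0.41  ] (np.float64(0.2919048136606275), 120)
pod B [0.5465 0.4246 0.06   0.4152] (np.float64(0.25275119805400226), 118)
pod S [0.5458 0.4249 0.06   0.4135] (np.float64(0.2494516157282538), 119)
pod Z [0.5453 0.4248 0.06   0.4303] (np.float64(0.3669672127910254), 120)
pod AB [0.5465 0.4248 0.061  0.4122] (np.float64(0.2724748075221254), 237)
pod ABSZ [0.5464 0.4249 0.061  0.4138] (np.float64(0.3286859251994317), 477)
hold A [0.416  0.3626 0.06   0.402 ] (np.float64(0.3642268352079846), 92)
hold B [0.4139 0.3677 0.06   0.3985] (np.float64(0.20484667622143288), 66)
hold S [0.4111 0.3712 0.06   0.4085] (np.float64(0.7489570145569895), 98)
hold Z [0.4146 0.3658 0.06   0.397 ] (np.float64(0.26564644656139125), 111)
hold AB [0.4165 0.3629 0.0614 0.3975] (np.float64(0.44958776743006656), 159)
hold ABSZ [0.4159 0.3633 0.0605 0.3986] (np.float64(0.35667257716134976), 360)
```

```bash
cat > go.py <<'E'
from h import *
import sys
from scipy.spatial.transform import Rotation as Ro
def go(x,y,z,yaw=None):
    s=manip.sense();R=Ro.from_quat(s["tool_rot"]).as_matrix();d=R.T@(np.array([x,y,z])-s["tcp_pos"])
    yw=np.arctan2(R[1,1],R[0,1]);print("t",round(s["t"],2),"tcp",s["tcp_pos"].round(4),"yaw",round(np.degrees(yw),2),"tilt",np.degrees(R[2,:2]).round(2),"delta",d.round(4),"wz",None if yaw is None else round(-np.degrees(yaw-yw),2),"gap",s["finger_gap"],s["force"].round(1),s["gripper_force"])
if __name__=="__main__": go(*map(float,sys.argv[1:]))
E
python3 go.py .5464 .4249 .14 .413
```

```text
t 3.22 tcp [0.58   0.4353 0.2548] yaw 23.93 tilt [-0.    0.07] delta [ 0.0041 -0.035   0.1148] wz 0.27 gap 1.0004329554534939 [ 0.9 -0.4 -0.7] 0.0
```

>>> servo_tool(
  rows=[
    [[0,0,0.3,0.002,-0.02,0.03,0],[0,0,0,0.002,-0.015,0.035,0],[0,0,0,0,0,0.035,0],[0,0,0,0,0,0.015,0],[0,0,0,0,0,0,0],[0,0,0,0,0,0,0]],
  ],
  squeeze=40,
)

```text
t: 3.72
tcp_pos: [0.5452, 0.4253, 0.1402]
tool_rot: [0.547, 0.837, 0.0, 0.0]
force: [-0.4, 0.1, -0.3]
finger_gap: 0.498
gripper_force: 0.0
```

```bash
python3 go.py .5464 .4249 .084 .413
python3 - <<'E'
from h import *
import pickle
ci=manip.camera_info("wrist");im=manip.snapshot("wrist");pickle.dump(ci,open("wC.pkl","wb"));cv2.imwrite("pics/wC.png",im)
E
python3 - <<'E'
from fit import *
g=cv2.GaussianBlur(cv2.cvtColor(cv2.imread("pics/wC.png"),cv2.COLOR_BGR2GRAY),(0,0),.8).astype(float);ci=pickle.load(open("wC.pkl","rb"))
r=fit([(ci,g)],np.array([.5464,.4249,.06,.413]),.046,.056,fixz=.06);print(r)
# dark tab extent on top: centroid of dark blob near predicted tab
u,v=proj(ci,np.array([.5464,.4249,.085]));print(u,v)
m=(g<60).astype(np.uint8);n,l,st,c=cv2.connectedComponentsWithStats(m)
k=l[int(v),int(u)];print(st[k],c[k])
E
```

```text
t 3.72 tcp [0.5452 0.4253 0.1402] yaw 23.7 tilt [0.   0.04] delta [-0.0008  0.0009  0.0562] wz 0.04 gap 0.4984724527121235 [-0.4  0.1 -0.3] 0.0
(array([0.54650927, 0.42428872, 0.06      , 0.41645827]), np.float64(0.3468107189556404), 108)
279.10553225343955 249.46048431843704
[ 268  207   23   65 1435] [278.7728223  238.90034843]
```

>>> servo_tool(
  rows=[
    [[0,0,0,-0.0008,0.001,0.02,0],[0,0,0,0,0,0.02,0],[0,0,0,0,0,0.01,0],[0,0,0,0,0,0.006,0],[0,0,0,0,0,0,-0.5],[0,0,0,0,0,0,-1],[0,0,0,0,0,0,-1],[0,0,0,0,0,0,-1]],
  ],
  squeeze=40,
)

```text
t: 4.43
tcp_pos: [0.5467, 0.4253, 0.0845]
tool_rot: [0.547, 0.837, 0.0, 0.0]
force: [-1.6, -1.3, 2.0]
finger_gap: 0.136
gripper_force: 42.3
```

>>> servo_tool(
  rows=[
    [[0,0,0,0,0,0,-1],[0,0,0,0,0,0,-1]],
  ],
)

```text
t: 4.6
tcp_pos: [0.5467, 0.4253, 0.0844]
tool_rot: [0.547, 0.837, 0.0, 0.0]
force: [-2.9, -1.6, 5.9]
finger_gap: 0.129
gripper_force: 42.7
```

>>> servo_tool(
  rows=[
    [[0,0,0,0,0,-0.01,-1],[0,0,0,0,0,-0.02,-1],[0,0,0,0,0,-0.03,-1],[0,0,0,0,0,-0.03,-1],[0,0,0,0,-0.02,-0.01,-1],[0,0,0.3,0,-0.03,0,-1],[0,0,0.3,0,-0.03,0,-1],[0,0,0.3,0,-0.02,0,-1]],
  ],
)

```text
t: 5.27
tcp_pos: [0.4527, 0.3843, 0.1838]
tool_rot: [0.553, 0.833, -0.0, -0.0]
force: [-0.3, -0.2, -0.8]
finger_gap: 0.129
gripper_force: 42.0
```

```bash
python3 go.py .416 .363 .17 .40
python3 - <<'E'
from h import *
import pickle
ci=manip.camera_info("wrist");im=manip.snapshot("wrist");pickle.dump(ci,open("wD.pkl","wb"));cv2.imwrite("pics/wD.png",im)
E
python3 - <<'E'
from fit import *
g=cv2.GaussianBlur(cv2.cvtColor(cv2.imread("pics/wD.png"),cv2.COLOR_BGR2GRAY),(0,0),.8).astype(float);ci=pickle.load(open("wD.pkl","rb"))
for z in(.06,):
  for p in([.4165,.3629,z,.3975],[.414,.366,z,.40]):
    print(fit([(ci,g)],np.array(p),.018,.074,fixz=z),fit([(ci,g)],np.array(p),.0075,.0165,fixz=z,rng=(5,4,3)))
im=cv2.imread("pics/wD.png");im=cv2.resize(im,(784,588))
for p in edges(.018,.074):
  for uv in p[::3]:
    q=proj(ci,W([.4162,.3631,.06,.3985],uv))*1.4;cv2.circle(im,tuple(int(i) for i in q),1,(0,0,255),-1)
for p in edges(.0075,.0165):
  for uv in p[::4]:
    q=proj(ci,W([.4162,.3631,.06,.3985],uv))*1.4;cv2.circle(im,tuple(int(i) for i in q),1,(0,255,0),-1)
cv2.imwrite("pics/wDo.png",im)
E
```

```text
t 5.27 tcp [0.4527 0.3843 0.1838] yaw 22.79 tilt [ 0.   -0.01] delta [-0.0054 -0.0421  0.0138] wz -0.13 gap 0.12861594955366581 [-0.3 -0.2 -0.8] 42.023742078454234
(array([0.4178373 , 0.36357547, 0.06      , 0.34383067]), np.float64(1.1238303148672641), 84) (array([0.41595778, 0.36424702, 0.06      , 0.11511702]), np.float64(1.3613585351788726), 43)
(array([0.41571842, 0.36274162, 0.06      , 0.40545858]), np.float64(0.5232611043481974), 86) (array([0.41124446, 0.36528344, 0.06      , 0.47128093]), np.float64(0.8308316734514435), 52)
```

View pics/wDo.png

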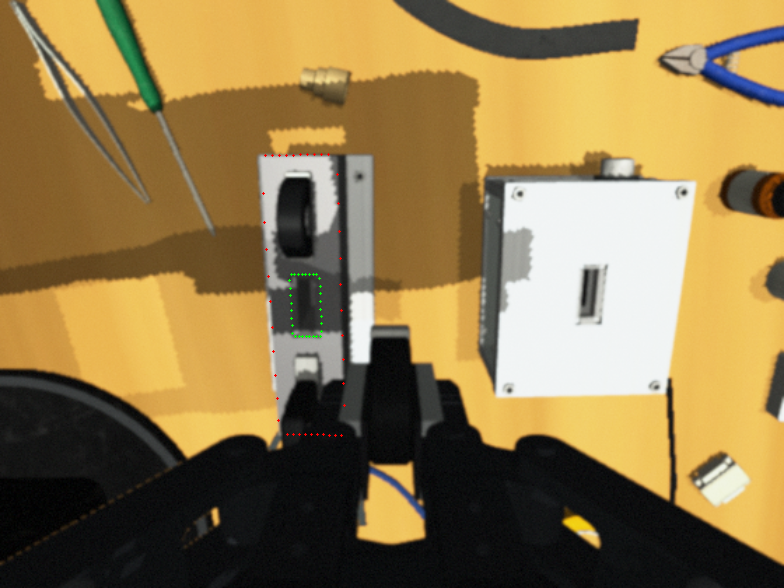

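The picture shows the blank gripped at (390,400), the empty window at (592,295) and the middle slot inside the green outline at (305,305). The holder estimate fits, so I'll move over the slot and go down.

>>> servo_tool(
  rows=[
    [[0,0,0,-0.002,-0.02,0,-1],[0,0,0,-0.002,-0.015,0,-1],[0,0,0,-0.001,-0.007,0.01,-1],[0,0,0,0,0,0.02,-1],[0,0,0,0,0,0.02,-1],[0,0,0,0,0,0.015,-1],[0,0,0,0,0,0,-1],[0,0,0,0,0,0,-1]],
  ],
)

```text
t: 5.98
tcp_pos: [0.4184, 0.3644, 0.1178]
tool_rot: [0.553, 0.833, -0.0, -0.0]
force: [-0.3, 0.5, -0.4]
finger_gap: 0.131
gripper_force: 42.0
```

```bash
python3 go.py .416 .363 .086 .3985
```

```text
t 5.98 tcp [0.4184 0.3644 0.1178] yaw 22.79 tilt [-0.   -0.01] delta [-0.0004 -0.0028  0.0318] wz -0.04 gap 0.13053777664109517 [-0.3  0.5 -0.4] 42.00754399644211
```

>>> servo_tool(
  rows=[
    [[0,0,0,-0.0004,-0.0028,0,-1],[0,0,0,0,0,0.008,-1],[0,0,0,0,0,0.007,-1],[0,0,0,0,0,0.006,-1],[0,0,0,0,0,0.005,-1],[0,0,0,0,0,0,-1]],
  ],
)

```text
t: 6.48
tcp_pos: [0.415, 0.3625, 0.0908]
tool_rot: [0.553, 0.833, -0.001, -0.001]
force: [-0.5, -0.0, -0.7]
finger_gap: 0.134
gripper_force: 42.0
```

```bash
python3 go.py .416 .363 .0845 .3985
```

```text
t 6.48 tcp [0.415  0.3625 0.0908] yaw 22.79 tilt [-0.01 -0.12] delta [0.0001 0.0011 0.0063] wz -0.04 gap 0.1340150093418695 [-0.5 -0.  -0.7] 42.007063279888825
```

>>> servo_tool(
  rows=[
    [[0,0,0,0,0.0008,0.003,-1],[0,0,0,0,0,0.002,-1],[0,0,0,0,0,0.001,-1],[0,0,0,0,0,0.0005,-1],[0,0,0,0,0,0,-1]],
  ],
)

```text
t: 6.9
tcp_pos: [0.4165, 0.3632, 0.0854]
tool_rot: [0.553, 0.833, 0.0, 0.0]
force: [0.4, 0.3, -0.5]
finger_gap: 0.133
gripper_force: 41.9
```

>>> servo_tool(
  rows=[
    [[0,0,0,0,0,0.001,-1],[0,0,0,0,0,0.001,-1],[0,0,0,0,0,0,-1]],
  ],
)

```text
t: 7.15
tcp_pos: [0.4165, 0.3632, 0.0843]
tool_rot: [0.553, 0.833, 0.0, 0.0]
force: [-0.7, -1.0, 5.2]
finger_gap: 0.135
gripper_force: 42.7
```

Contact came at the expected home height, so I'll release and lift.

>>> servo_tool(
  rows=[
    [[0,0,0,0,0,0,-0.6],[0,0,0,0,0,0,-0.4],[0,0,0,0,0,0,-0.3],[0,0,0,0,0,0,-0.3],[0,0,0,0,0,-0.02,-0.3],[0,0,0,0,0,-0.03,-0.2],[0,0,0,0,0,-0.04,0],[0,0,0,0,0,-0.03,0]],
  ],
)

```text
t: 7.82
tcp_pos: [0.4167, 0.3633, 0.2053]
tool_rot: [0.553, 0.833, 0.0, 0.0]
force: [1.1, 1.4, -0.4]
finger_gap: 0.499
gripper_force: 0.0
```

>>> servo_tool(
  rows=[
    [[0,0,0,0,0.03,-0.02,0],[0,0,0,0,0.02,0,0],[0,0,0,0,0,0,0],[0,0,0,0,0,0,0]],
  ],
)

```text
t: 8.15
tcp_pos: [0.463, 0.3826, 0.2235]
tool_rot: [0.554, 0.833, 0.0, 0.0]
force: [0.0, -0.3, -0.5]
finger_gap: 0.499
gripper_force: 0.0
```

```bash
python3 go.py .434 .321 .15 .3985
python3 - <<'E'
from h import *
import pickle
d={}
for n in("wrist","scene","side"):
    ci=manip.camera_info(n);im=manip.snapshot(n);d[n]=ci;cv2.imwrite(f"pics/{n}E.png",im)
pickle.dump(d,open("cE.pkl","wb"))
from fit import *
g=lambda n:cv2.GaussianBlur(cv2.cvtColor(cv2.imread(f"pics/{n}E.png"),cv2.COLOR_BGR2GRAY),(0,0),.8).astype(float)
print(fit([(d["wrist"],g("wrist"))],np.array([.5464,.4247,.06,.413]),.046,.056,fixz=.06))
# composite: wrist holder part + scene + side crops
a=cv2.imread("pics/wristE.png");h=[.416,.363,.06,.3985]
u,v=proj(d["wrist"],W(h,[0,0]));print(u,v)
x0=int(np.clip(u-65,0,430));y0=int(np.clip(v-95,0,220))
A=cv2.resize(a[y0:y0+200,x0:x0+130],None,fx=3,fy=3,interpolation=cv2.INTER_CUBIC)
s=cv2.imread("pics/sceneE.png")[120:220,270:370];B=cv2.resize(s,(300,300),interpolation=cv2.INTER_CUBIC)
s=cv2.imread("pics/sideE.png")[140:240,235:335];C=cv2.resize(s,(300,300),interpolation=cv2.INTER_CUBIC)
o=np.zeros((600,700,3),np.uint8);o[:,:390]=A;o[:300,400:]=B;o[300:,400:]=C
cv2.imwrite("pics/E.png",o);print(x0,y0)
E
```

```text
t 8.15 tcp [0.463  0.3826 0.2235] yaw 22.77 tilt [0.01 0.02] delta [-0.0456 -0.0506  0.0735] wz -0.06 gap 0.49870331585141225 [ 0.  -0.3 -0.5] 0.0
(array([0.54665096, 0.42464057, 0.06      , 0.41266352]), np.float64(0.35524635922505793), 120)
214.65824980761477 197.50349033758067
149 102
```

View pics/E.png

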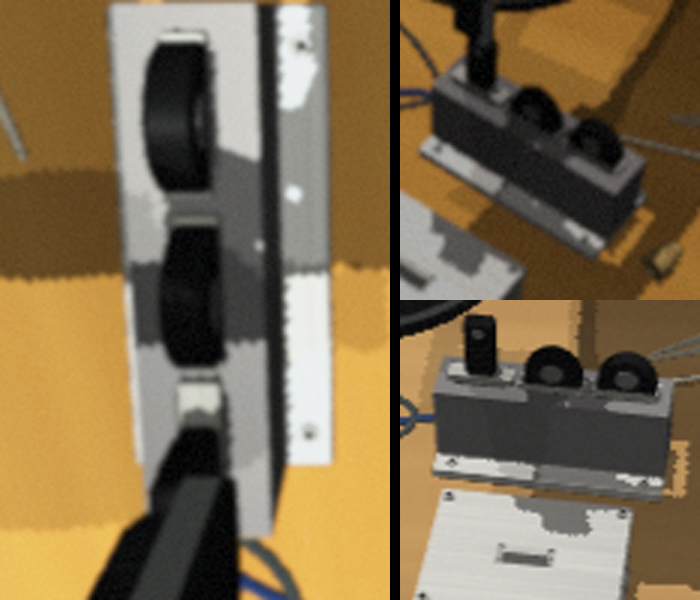

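The blank stands home in the middle slot and is level with the spare. Next I'll go above the paddle in the near end slot.

>>> servo_tool(
  rows=[
    [[0,0,0,-0.02,-0.02,0,0],[0,0,0,-0.02,-0.02,0.01,0],[0,0,0,-0.005,-0.01,0.02,0],[0,0,0,0,0,0.02,0],[0,0,0,0,0,0.02,0],[0,0,0,0,0,0,0],[0,0,0,0,0,0,0]],
  ],
)

```text
t: 8.88
tcp_pos: [0.4323, 0.3211, 0.1524]
tool_rot: [0.553, 0.833, -0.002, -0.001]
force: [-0.2, -0.9, 0.9]
finger_gap: 0.496
gripper_force: 0.0
```

```bash
python3 go.py .4338 .3206 .089 .3985; python3 -c "
from h import *
print(manip.sense()['q'])"
```

```text
t 8.88 tcp [0.4323 0.3211 0.1524] yaw 22.81 tilt [-0.01 -0.24] delta [-0.0011  0.0015  0.0634] wz -0.02 gap 0.4959006386685359 [-0.2 -0.9  0.9] 0.0
[4.31260182e-01 5.53607710e-01 1.73805696e+00 5.47566417e-05
 8.54136209e-01 3.31092222e-02]
```

>>> servo_tool(
  rows=[
    [[0,0,0,-0.001,0.001,0.015,0],[0,0,0,0,0,0.02,0],[0,0,0,0,0,0.015,0],[0,0,0,0,0,0.013,0],[0,0,0,0,0,0,0],[0,0,0,0,0,0,0]],
  ],
)

```text
t: 9.38
tcp_pos: [0.4353, 0.3214, 0.091]
tool_rot: [0.553, 0.833, 0.0, 0.0]
force: [0.1, 0.2, -0.2]
finger_gap: 0.5
gripper_force: 0.0
```

```bash
python3 go.py .4338 .3206 .089 .3985
```

```text
t 9.38 tcp [0.4353 0.3214 0.091 ] yaw 22.82 tilt [0.   0.01] delta [-0.0002 -0.0017  0.002 ] wz -0.01 gap 0.49999071733306266 [ 0.1  0.2 -0.2] 0.0
```

>>> servo_tool(
  rows=[
    [[0,0,0,0,0,0,-0.5],[0,0,0,0,0,0,-1],[0,0,0,0,0,0,-1],[0,0,0,0,0,0,-1],[0,0,0,0,0,0,-1],[0,0,0,0,0,0,-1]],
  ],
  squeeze=60,
)

```text
t: 9.88
tcp_pos: [0.4342, 0.3209, 0.0914]
tool_rot: [0.553, 0.833, -0.001, -0.0]
force: [-3.4, -1.3, 6.9]
finger_gap: 0.13
gripper_force: 59.7
```

```bash
python3 go.py .4338 .3206 .089 .3985
```

```text
t 9.88 tcp [0.4342 0.3209 0.0914] yaw 22.8 tilt [ 0.   -0.08] delta [-0.0001 -0.0005  0.0024] wz -0.03 gap 0.13036318312356793 [-3.4 -1.3  6.9] 59.69216287136078
```

>>> servo_tool(
  rows=[
    [[0,0,0,0,0,-0.01,-1],[0,0,0,0,0,-0.02,-1],[0,0,0,0,0,-0.03,-1],[0,0,0,0,0,-0.03,-1],[0,0,0,0,0.01,-0.01,-1],[0,0,-0.4,0.02,0.03,0,-1],[0,0,-0.4,0.02,0.04,0,-1],[0,0,0,0.01,0.03,0,-1]],
  ],
)

```text
t: 10.55
tcp_pos: [0.5167, 0.4108, 0.1928]
tool_rot: [0.547, 0.837, 0.003, 0.001]
force: [1.3, 1.0, -0.3]
finger_gap: 0.133
gripper_force: 58.9
```

>>> servo_tool(
  rows=[
    [[0,0,0,0,0.02,0,-1],[0,0,0,0,0.01,0,-1],[0,0,0,0,0,0,-1],[0,0,0,0,0,0,-1]],
  ],
)

```text
t: 10.88
tcp_pos: [0.5423, 0.42, 0.1907]
tool_rot: [0.548, 0.837, 0.0, 0.0]
force: [-0.7, 0.1, -0.8]
finger_gap: 0.13
gripper_force: 58.9
```

```bash
python3 go.py .5466 .4247 .135 .4127
python3 - <<'E'
from h import *
import pickle
d={}
for n in("scene","side"):
    ci=manip.camera_info(n);im=manip.snapshot(n);d[n]=ci;cv2.imwrite(f"pics/{n}F.png",im)
pickle.dump(d,open("cF.pkl","wb"))
E
```

```text
t 10.88 tcp [0.5423 0.42   0.1907] yaw 23.59 tilt [0.   0.02] delta [0.0025 0.0058 0.0557] wz -0.06 gap 0.1303200084808295 [-0.7  0.1 -0.8] 58.93247365951538
```

>>> servo_tool(
  rows=[
    [[0,0,0,0.0025,0.0058,0.01,-1],[0,0,0,0,0,0.02,-1],[0,0,0,0,0,0.015,-1],[0,0,0,0,0,0.01,-1],[0,0,0,0,0,0,-1],[0,0,0,0,0,0,-1]],
  ],
)

```text
t: 11.48
tcp_pos: [0.546, 0.4245, 0.1347]
tool_rot: [0.548, 0.837, -0.001, -0.0]
force: [1.1, -0.2, -0.0]
finger_gap: 0.129
gripper_force: 58.9
```

```bash
python3 go.py .5466 .4247 .12 .4127
```

```text
t 11.48 tcp [0.546  0.4245 0.1347] yaw 23.6 tilt [-0.   -0.09] delta [-0.0001  0.0007  0.0147] wz -0.05 gap 0.12929548430038212 [ 1.1 -0.2 -0. ] 58.93333196640015
```

>>> servo_tool(
  rows=[
    [[0,0,0,0,0.0004,0.004,-1],[0,0,0,0,0,0.004,-1],[0,0,0,0,0,0.004,-1],[0,0,0,0,0,0.003,-1],[0,0,0,0,0,0,-1],[0,0,0,0,0,0,-1]],
  ],
)

```text
t: 11.98
tcp_pos: [0.5468, 0.4248, 0.1203]
tool_rot: [0.548, 0.837, -0.0, 0.0]
force: [0.2, -0.2, -1.8]
finger_gap: 0.131
gripper_force: 58.9
```

The blade is in the window's throat with no contact force, so I'll continue.

>>> servo_tool(
  rows=[
    [[0,0,0,0,0,0.005,-1],[0,0,0,0,0,0.005,-1],[0,0,0,0,0,0.005,-1],[0,0,0,0,0,0.003,-1],[0,0,0,0,0,0.003,-1],[0,0,0,0,0,0,-1],[0,0,0,0,0,0,-1]],
  ],
)

```text
t: 12.57
tcp_pos: [0.5467, 0.4248, 0.0996]
tool_rot: [0.548, 0.837, -0.0, -0.0]
force: [-0.9, -0.6, 2.7]
finger_gap: 0.132
gripper_force: 59.1
```

>>> servo_tool(
  rows=[
    [[0,0,0,0,0,0.002,-1],[0,0,0,0,0,0.002,-1],[0,0,0,0,0,0.002,-1],[0,0,0,0,0,0.001,-1],[0,0,0,0,0,0,-1],[0,0,0,0,0,0,-1]],
  ],
)

```text
t: 13.07
tcp_pos: [0.5469, 0.4249, 0.0925]
tool_rot: [0.548, 0.837, 0.0, 0.0]
force: [-0.6, -0.2, 3.2]
finger_gap: 0.132
gripper_force: 59.6
```

>>> servo_tool(
  rows=[
    [[0,0,0,0,0,0.001,-1],[0,0,0,0,0,0.001,-1],[0,0,0,0,0,0,-1],[0,0,0,0,0,0,-1]],
  ],
)

```text
t: 13.4
tcp_pos: [0.5469, 0.4249, 0.0914]
tool_rot: [0.548, 0.837, 0.0, 0.0]
force: [-1.6, -1.7, 7.6]
finger_gap: 0.13
gripper_force: 60.1
```

>>> servo_tool(
  rows=[
    [[0,0,0,0,0,0.001,-1],[0,0,0,0,0,0,-1],[0,0,0,0,0,0,-1],[0,0,0,0,0,0,-1]],
  ],
)

```text
t: 13.73
tcp_pos: [0.5469, 0.4249, 0.0914]
tool_rot: [0.547, 0.837, 0.0, 0.0]
force: [-3.7, -2.2, 12.2]
finger_gap: 0.128
gripper_force: 60.7
```

The TCP stopped at 0.0914 (the same height as when home in the holder) while the force rose to 12 N, so the shoulders are on the lid. I'll do a quick numeric check and then hand in.

Run:
```python
from go import *
go(.5466,.4247,.0914,.4127)
im=manip.snapshot("side");cv2.imwrite("pics/end.png",im)
ci=manip.camera_info("side");a=cv2.cvtColor(cv2.imread("pics/sideE.png"),cv2.COLOR_BGR2GRAY);b=cv2.cvtColor(im,cv2.COLOR_BGR2GRAY)
u,v=proj(ci,np.array([.4159,.363,.075])).astype(int);t=a[v-10:v+10,u-12:u+12]
m=cv2.matchTemplate(b[v-16:v+16,u-18:u+18],t,cv2.TM_CCOEFF_NORMED);print("blank match, shift (want 6,6)",cv2.minMaxLoc(m)[1],cv2.minMaxLoc(m)[3])
print(manip.sign_off())
```

```text
t 13.73 tcp [0.5469 0.4249 0.0914] yaw 23.61 tilt [-0.01  0.03] delta [-0.0001 -0.0003  0.    ] wz -0.03 gap 0.12793047014754783 [-3.7 -2.2 12.2] 60.704333782196045
blank match, shift (want 6,6) 0.6720255613327026 (3, 2)
the job is handed in; nothing more can be done
None
```

The job is handed in at about 14 s, with no verdict shown. The dust blank is parked let go in the middle slot, and the paddle is gripped and held home at about 12 N, shoulders judged on the lid by force and height. My last image check that the blank had not shifted was inconclusive (match 0.67, a few pixels off, possibly shadow or the gripper in view).

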